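Load vial racks into the sampler magazine

ROBOT

A 6-joint arm with a two-finger parallel gripper is mounted at the origin on the work surface. World frame = base frame: x ahead of the robot, y to its left, z up, the work surface at z = 0. Lengths are in m, angles in rad, forces in N, time in s.
With the tool pointing down it reaches from about 0.375 to 0.925 m from the base axis. Payload 5.7 kg.
Tool frame: the origin (TCP) lies on the centre line of the jaws, within the pads' length; the fingertips stand 11 mm ahead of it and the grasp point (between the pads) lies 8 mm behind it; z points along the fingers, y is the line along which they close (so a half turn about z gives the same grasp; the last joint's range is limited). The gripper opens to 88 mm and grips with 3 to 60 N. Pads are 20 mm wide; open, the fingers measure 115 mm over their backs; the gripper's body (75 mm by 178 mm) begins 61 mm behind the grasp point.
Start: joints at [-1.406, 0.359, 1.51, -0, 1.272, -0.115], TCP at [0.166, -0.577, 0.234] pointing down, gripper open.
Joint ranges: [-2.97, 2.97], [-1.01, 2.36], [0.21, 2.38], [-0.96, 4.11], [0.2, 2.71], [-2.98, 2.98]. Speed limits (rad/s): [2.39, 2.39, 3.14, 3.14, 3.14, 3.14].

INTERFACE

Orientations are given as a 3x3 rotation matrix whose columns are the frame's x, y, z axes.
In Python, from station import read_state, grab_frame, camera_info, close_job gives the robot as it stands. The module is installed in compiled form; this text tells all that it offers.
- The arm moves only by the shell command python3 -m jog 'ROWS' [FORCE]. ROWS is JSON, a list of rows, each an object of numbers: "ax", "ay", "az": the turn, a rotation vector about the world's x, y, z in rad; "x", "y", "z": the shift along the world's x, y, z in m; "jaw": the opening, from 0 (shut) to 1 (fully open). In form: [{"ax": .., "ay": .., "az": .., "x": .., "y": .., "z": .., "jaw": ..}, ...]. A call has 1 to 10 rows; each row shifts and turns the commanded pose from where the row before left it; what a row does not reach is not made up. A row lasts 1/12 s, in which the tool goes at most 41.7 mm and 7.16 degrees, less where a joint would pass 70% of its speed; a pose out of reach is approached as far as the arm can. A call with a gripper value outside its range is refused whole. The fingers move at their own pace and stop on an object; FORCE is the grip in N (left out, the last holds). Time passes only in rows, so rows that do not move let the fingers close. It gives the time, the measured TCP pose, the force, the opening and the grip force at its end, in the units of the state.
- read_state(): the state, without advancing time (a new reading comes with each control period).
- grab_frame(name): name is "scene" or "top" or "wrist"; returns the picture (420x560x3 uint8, red, green, blue); there is no depth.
- camera_info(name): a dict with "fx", "fy", "cx", "cy" (pixels), "rvec" (rotation vector, rad) and "tvec" (3), from world to camera coordinates, as OpenCV has them; the wrist camera has in their place "T_tool_cam" (4x4, takes a point from camera to tool coordinates, whose origin is the TCP and whose axes are the flange's). Camera axes: x right, y down, z forward; pixel columns grow to the right and rows downward; lengths in m; the calibration is good to about 2 mm. A picture is of the moment at which its call begins: read the wrist's pose just before it. camera_info takes no time and is no camera call.
- close_job(): hands the job in; it is judged then, once.
The state is a dict: "t": time; "qpos": joint angles; "qd": joint speeds; "joint_efforts": joint torques, N m; "position": TCP position; "tcp_rot": TCP orientation; "wrist_force": force on the tool from outside, world axes, zero at the start; "ft_torque": the same for the moment, N m; "grip_width": finger opening in m; "grasp_force": force on a finger pad.
Only numpy, scipy, OpenCV 4.12 (cv2) and the standard library are available. Lean on these libraries where they do the work, as an engineer would, in place of code of your own. Each camera call takes 0.05 s, during which the arm holds its last target. There are 200 camera calls.

TASK

Get the rack sampler ready for its run: push the blue sample rack into the magazine, in past the two sprung orange lips, then push the red standards rack in after it so that the standards stand foremost, right behind the lips, with the grey rinse rack still in the magazine at the back. Each rack must go in with its white notched end over the yellow key rail, or it will not sit flat on the deck. When both racks are held behind the lips, press the green start button; keep the racks upright all the while and do not disturb the bottles and the tip box on the bench.

Things in the scene. Friction and masses are not known exactly. Their poses are not given: they have to be found in the camera images.
- sampler: rack sampler, fixed: white deck 300 x 300 mm, 30 high, origin at the centre of its underside; x points into the magazine (away from the open loading side), y left, z up. The magazine is a channel along x, 126 mm wide, centred on y = 65 mm, walls 36 mm high above the deck from x = -54 to 102 mm, loading bay in front of it (x = -150 to -85). Held racks lie side by side in it, long sides touching
- bay (a point): point on the deck (30 mm above the bench) in the loading bay, on the magazine's centre line (sampler x = -106, y = 65 mm), axes as the sampler's: set a rack's middle down here, then push it in along +x. Cheeks 26 mm high beside it flare from 126 mm apart at x = -87 to 143 mm at x = -147; the bay is open to the front
- front_slot (a point): point on the deck under the middle of the foremost held rack (sampler x = -44, y = 65 mm), axes as the sampler's; the second rack's middle lies 26 mm further in, the third's 52 mm (then it is full)
- rail_end (a point): front end, at the rail's top, of the yellow key rail, 11 mm wide and 9 high above the deck, along the foot of the left wall through bay and magazine (y = 117 to 128 mm). A rack sits flat only with its notched end over the rail, that is with the rack's x and y along the sampler's x and y; turned round, it rides up on the rail
- lip_left (a joint): swing in rad of the left orange lip, 0 = sprung in, 0.37 = pushed aside, spring return. Both lips: pivoted at x = -85 mm at the channel's sides, slanting in, their tips at x = -57 mm standing 9 mm inside the walls, 14 to 38 mm above the deck. A rack pushed in between them (10 to 20 N with follower and friction) shuts them behind it once its near face is 3 to 6 mm past the tips
- lip_right (a joint): swing in rad of the right orange lip, the same
- tower_arm (a point): free end of the needle tower's arm at the deck's right, 165 mm above the bench (sampler x = -58, y = -115 mm), 20 mm wide, 16 deep; a needle hangs 65 mm below it. The arm runs back along x to the tower (x = 68 to 122, y = -140 to -90 mm, 180 mm above the bench). Two lane rails 12 mm high run on the deck right of the magazine, x = -63 to -25 mm
- samples_mid (a point): centre of the blue sample rack (white caps), 22 mm above its underside. Frame 120 long (its y axis) x 26 wide (x) x 44 tall, five caps up to 58 mm, about 130 g. Under its +y end the bottom corner is cut away over the full width (notch 16 mm long, 10 high); that end bears a white plate on top and end. A solid pad 28 mm wide amid each long side is for gripping and pushing
- samples_notch (a point): half-way up in the blue rack's white notched end, 54 mm from the rack's centre towards its +y end
- standards_mid (a point): centre of the red standards rack (black caps), 22 mm above its underside. Frame 120 long (its y axis) x 26 wide (x) x 44 tall, five caps up to 58 mm, about 130 g. Under its +y end the bottom corner is cut away over the full width (notch 16 mm long, 10 high); that end bears a white plate on top and end. A solid pad 28 mm wide amid each long side is for gripping and pushing
- standards_notch (a point): half-way up in the red rack's white notched end, 54 mm from the rack's centre towards its +y end
- rinse_mid (a point): half-way up (22 mm above its underside) at the centre of the grey rinse rack, same build as the others, already in the magazine behind the lips
- rinse_notch (a point): half-way up in the grey rack's white notched end, 54 mm from its centre towards its +y end
- follower (a joint): travel in m of the black spring-loaded follower that presses the racks back towards the lips: about 0.026 with one rack in, 0.052 with two, 0.078 with three; stop at 0.095; spring force 5 to 6 N
- start (a joint): travel in m of the green start button, 0 up, 0.006 fully down (5 N); spring return
- start_top (a point): centre of the top of the green start button, 28 mm across, in a black ring on the sampler's deck at its front right, top 52 mm above the bench; it is pressed straight down
- reagent_mid (a point): half-way up the amber reagent bottle, 80 mm across, 165 mm tall (bystander)
- acid_mid (a point): half-way up the white plastic bottle, 68 mm across, 130 mm tall (bystander)
- tips_mid (a point): half-way up the blue pipette-tip box with clear lid, 85 x 120 mm, 69 mm tall (bystander)
Not all that is in view belongs to the job. Of the things that look like the part that bears standards_mid, the middle-sized one is meant.

How it is judged:
By the outcome, as a careful person would: the job done as asked, in the order asked, and still so for the second after the job is handed in, with the robot touching nothing.
It also fails if it takes over 67 s, if anything falls off the work surface, if the arm or the gripper's body presses on something with over 40 N, if the wrist force passes 120 N, or if a joint passes its speed limit or range.

## Working session

There is one attempt and no reset: what is moved stays moved. The work goes in short steps, Python scripts to look and compute and a shell command to move; the robot and the scene stay as the last step left them, time stands still between calls to the robot, and variables do not carry over. Pictures are saved under pics/ and viewed, at most 10 in all, crops included, and the job is handed in when it is done.

```bash
mkdir -p pics; cat > h.py <<'E'
import numpy as np, cv2
from station import *
def cam(n):
    c=camera_info(n); K=np.array([[c['fx'],0,c['cx']],[0,c['fy'],c['cy']],[0,0,1]])
    if 'rvec' in c:
        R=cv2.Rodrigues(np.array(c['rvec'],float))[0]; t=np.array(c['tvec'],float).ravel()
        return K,R.T,-R.T@t
    s=read_state(); T=np.array(c['T_tool_cam']); Rw=np.array(s['tcp_rot']); 
    return K,Rw@T[:3,:3],Rw@T[:3,3]+np.array(s['position'])
def ray(C,u,v,z):
    K,R,o=C; d=R@np.linalg.inv(K)@np.array([u,v,1.]); return o+d*(z-o[2])/d[2]
def proj(C,p):
    K,R,o=C; q=K@(R.T@(np.array(p)-o)); return q[:2]/q[2]
def save(n,im): cv2.imwrite('pics/'+n,im[:,:,::-1])
E
python3 - <<'E'
from h import *
s=read_state(); print(s['t'],s['position'],s['tcp_rot'])
for n in('top','scene'):
    im=grab_frame(n); save(n+'0.png',im); np.save(n+'0.npy',im); K,R,o=cam(n); print(n,K[0,0],o.round(3),R[:,2].round(2))
E
```

```text
0.0 [ 0.16558079 -0.57600344  0.23282245] [[ 9.61104577e-01  2.76184548e-01 -2.97015560e-04]
 [ 2.76184622e-01 -9.61102878e-01  1.81998493e-03]
 [ 2.17189206e-04 -1.83122698e-03 -9.99998300e-01]]
top 479.4973724059717 [ 0.362 -0.007  1.34 ] [ 0.11  0.02 -0.99]
scene 446.31031755134705 [ 0.949 -0.743  1.281] [-0.34  0.5  -0.8 ]
```

View pics/top0.png

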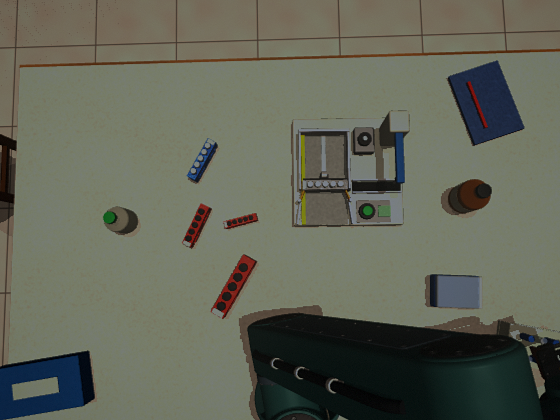

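View pics/scene0.png

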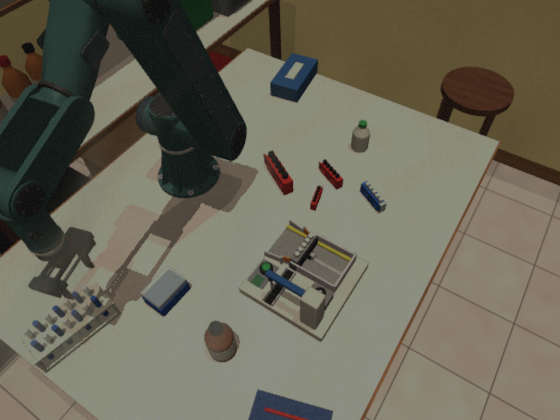

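The top view shows the sampler at about (348,170), with its loading side at the bottom and the button at (367,211). The blue rack is at (202,160). There are three red racks: small (241,221), middle-sized (197,226) and large (234,286). I choose the middle one and check it in a close crop with measurements.

```bash
python3 - <<'E'
from h import *
im=np.load('top0.npy'); C=cam('top')
hsv=cv2.cvtColor(im,cv2.COLOR_RGB2HSV)
H,S,V=[hsv[...,i].astype(int) for i in range(3)]
def rects(m,name,z,amin=60):
    n,l,st,ce=cv2.connectedComponentsWithStats(m.astype(np.uint8))
    for i in range(1,n):
        if st[i,4]<amin: continue
        p=cv2.findContours((l==i).astype(np.uint8),0,1)[0][0]
        b=cv2.boxPoints(cv2.minAreaRect(p)); w=np.array([ray(C,*q,z)[:2] for q in b])
        print(name,ce[i].round(1),st[i,4],'ctr',w.mean(0).round(4),'sides',np.linalg.norm(w[0]-w[1]).round(3),np.linalg.norm(w[1]-w[2]).round(3))
red=((H<8)|(H>172))&(S>150)&(V>60); blue=(H>100)&(H<125)&(S>120)&(V>50)
rects(red,'red',.044); rects(blue,'blue',.044)
rects((H>45)&(H<80)&(S>120)&(V>50),'green',.052,30); rects((H>22)&(H<36)&(S>150)&(V>90),'yel',.039,20)
rects((H>8)&(H<20)&(S>170)&(V>120),'or',.05,4)
a=cv2.resize(im[125:260,175:265],None,fx=4.4,fy=4.4,interpolation=3); b=cv2.resize(im[105:240,280:420],None,fx=4.4,fy=4.4,interpolation=3)
save('c1.png',np.hstack([a,b])[:, :][:600,:800] if a.shape[1]+b.shape[1]<=800 else cv2.resize(np.hstack([a,b]),(800,int(800*a.shape[0]/(a.shape[1]+b.shape[1])))))
print(a.shape,b.shape)
E
```

```text
red [477.1 103.9] 145 ctr [ 0.7842 -0.5145] sides 0.008 0.138
red [197.3 222.6] 249 ctr [0.4671 0.2637] sides 0.117 0.032
red [242.8 219.8] 139 ctr [0.477  0.1396] sides 0.081 0.022
red [235.2 283. ] 578 ctr [0.3005 0.1646] sides 0.175 0.042
blue [486.7 102.1] 3405 ctr [ 0.7897 -0.5396] sides 0.144 0.208
blue [399.5 157.2] 353 ctr [ 0.64   -0.2951] sides 0.02 0.136
blue [200.1 162.4] 194 ctr [0.6474 0.2519] sides 0.114 0.027
blue [ 41.2 387.3] 3384 ctr [0.0467 0.6831] sides 0.232 0.131
green [367.4 210.2] 78 ctr [ 0.4949 -0.2008] sides 0.024 0.024
green [108.5 217. ] 109 ctr [0.4939 0.5018] sides 0.03 0.027
yel [302.6 155.8] 164 ctr [ 0.6478 -0.03  ] sides 0.008 0.126
yel [303.5 209.8] 115 ctr [ 0.506  -0.0278] sides 0.085 0.011
(594, 396, 3) (594, 616, 3)
```

View pics/c1.png

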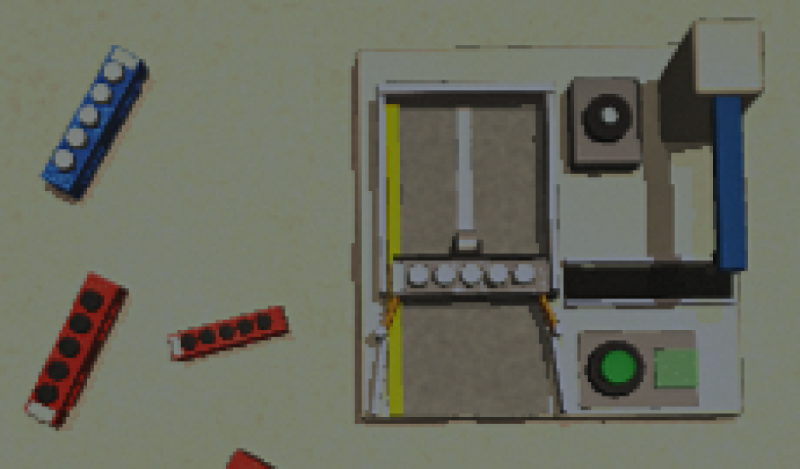

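The crop shows the middle red rack with its white end at the lower left (40,410) and the blue rack with its white end at the upper right (128,55). The measured red lengths are 81, 117 and 175 mm, so the middle one (117, nominal 120) is the one I want. Next I'll check the wrist camera geometry and get a rough sampler pose.

```bash
python3 - <<'E'
from h import *
print(np.array(camera_info('wrist')['T_tool_cam']).round(3),cam('wrist')[0][0,0])
C=cam('top'); f=lambda X,Y:(280+(X-313)/3.478,105+Y/3.478)
for n,X,Y,z in [('FLdeck',357,415,.03),('FRdeck',741,412,.03),('BLdeck',357,50,.03),('railfront',396,413,.039)]:
    print(n,ray(C,*f(X,Y),z).round(4))
for n,px in [('reagent',(479,193)),('acid',(110,217)),('tips',(455,290)),('tower',(398,121))]: print(n,ray(C,*px,.15).round(3))
E
```

```text
[[ 0.    -0.969 -0.247  0.067]
 [ 1.     0.     0.001  0.   ]
 [-0.    -0.247  0.969 -0.151]
 [ 0.     0.     0.     1.   ]] 378.0422490773418
FLdeck [0.464  0.0015 0.03  ]
FRdeck [ 0.4594 -0.2992  0.03  ]
BLdeck [ 0.7589 -0.0053  0.03  ]
railfront [ 0.4642 -0.0291  0.039 ]
reagent [ 0.522 -0.463  0.15 ]
acid [0.484 0.459 0.15 ]
tips [ 0.285 -0.39   0.15 ]
tower [ 0.711 -0.272  0.15 ]
```

```bash
R='' ; python3 -m jog '[{"x":0.024,"y":0.03,"z":0.012,"az":-0.1},{"x":0.024,"y":0.03,"z":0.012,"az":-0.1},{"x":0.024,"y":0.03,"z":0.012,"az":-0.1},{"x":0.024,"y":0.03,"z":0.012,"az":-0.1},{"x":0.024,"y":0.03,"z":0.012,"az":-0.1},{"x":0.024,"y":0.03,"z":0.012,"az":-0.1},{"x":0.024,"y":0.03,"z":0.012,"az":-0.1},{"x":0.024,"y":0.03,"z":0.012,"az":-0.1},{"x":0.024,"y":0.03},{"x":0.024,"y":0.03}]'; python3 -m jog '[{"x":0.024,"y":0.03},{"x":0.024,"y":0.03},{"x":0.024,"y":0.03},{"x":0.024,"y":0.03},{"x":0.024,"y":0.03},{"x":0.024,"y":0.03},{},{}]'
python3 - <<'E'
from h import *
s=read_state(); print(s['t'],s['position'],s['qpos'],np.array(s['qd']).round(3))
im=grab_frame('wrist'); save('w1.png',im); np.save('w1.npy',im)
E
```

```text
0.1 [ 0.16557787 -0.57608914  0.2329068 ] [-1.40611136e+00  3.59435379e-01  1.51128586e+00 -2.07519189e-05
  1.27250841e+00 -1.15068595e-01] [ 0.    -0.002 -0.003 -0.001 -0.     0.   ]invalid input
invalid input
```

View pics/w1.png

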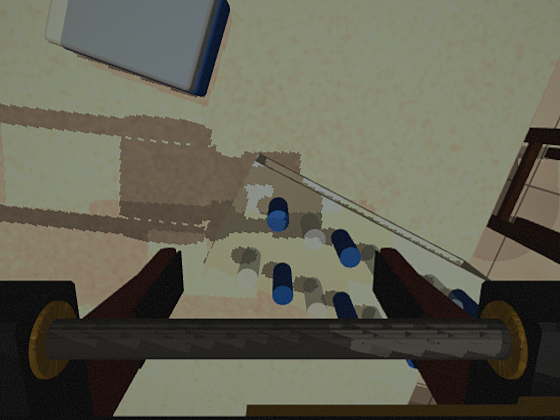

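The arm did not move because each row apparently needs all its keys. The wrist picture shows the start view: tip box at (130,40) and fingers along the bottom. I'll resend the rows in full.

```bash
python3 -m jog '[{"ax":0,"ay":0,"az":-0.1,"x":0.024,"y":0.03,"z":0.012,"jaw":1},{"ax":0,"ay":0,"az":-0.1,"x":0.024,"y":0.03,"z":0.012,"jaw":1},{"ax":0,"ay":0,"az":-0.1,"x":0.024,"y":0.03,"z":0.012,"jaw":1},{"ax":0,"ay":0,"az":-0.1,"x":0.024,"y":0.03,"z":0.012,"jaw":1},{"ax":0,"ay":0,"az":-0.1,"x":0.024,"y":0.03,"z":0.012,"jaw":1},{"ax":0,"ay":0,"az":-0.1,"x":0.024,"y":0.03,"z":0.012,"jaw":1},{"ax":0,"ay":0,"az":-0.1,"x":0.024,"y":0.03,"z":0.012,"jaw":1},{"ax":0,"ay":0,"az":-0.1,"x":0.024,"y":0.03,"z":0.012,"jaw":1}]'
```

```text
t: 0.82
position: [0.3583, -0.3348, 0.3301]
tcp_rot: [[0.865, -0.502, -0.0], [-0.502, -0.865, 0.0], [-0.0, -0.0, -1.0]]
wrist_force: [0.9, -0.7, 0.5]
grip_width: 0.0877
grasp_force: 0.0
```

```bash
python3 -m jog '[{"ax":0,"ay":0,"az":0,"x":0.0174,"y":0.0336,"z":0,"jaw":1},{"ax":0,"ay":0,"az":0,"x":0.0174,"y":0.0336,"z":0,"jaw":1},{"ax":0,"ay":0,"az":0,"x":0.0174,"y":0.0336,"z":0,"jaw":1},{"ax":0,"ay":0,"az":0,"x":0.0174,"y":0.0336,"z":0,"jaw":1},{"ax":0,"ay":0,"az":0,"x":0.0174,"y":0.0336,"z":0,"jaw":1},{"ax":0,"ay":0,"az":0,"x":0.0174,"y":0.0336,"z":0,"jaw":1},{"ax":0,"ay":0,"az":0,"x":0.0174,"y":0.0336,"z":0,"jaw":1},{"ax":0,"ay":0,"az":0,"x":0,"y":0,"z":0,"jaw":1},{"ax":0,"ay":0,"az":0,"x":0,"y":0,"z":0,"jaw":1}]'
python3 - <<'E'
from h import *
s=read_state(); print(s['t'],s['position'],np.array(s['qpos']).round(3),np.array(s['qd']).round(3))
import pickle; pickle.dump(cam('wrist'),open('w2.pkl','wb'))
im=grab_frame('wrist'); save('w2.png',im); np.save('w2.npy',im)
E
```

```text
t: 1.57
position: [0.4798, -0.0998, 0.3293]
tcp_rot: [[0.87, -0.493, -0.001], [-0.493, -0.87, 0.0], [-0.001, 0.0, -1.0]]
wrist_force: [0.4, -0.8, 0.1]
grip_width: 0.0878
grasp_force: 0.0
1.5667 [ 0.47976104 -0.09979457  0.32934828] [-0.346  0.119  1.597 -0.     1.427  1.741] [-0.056 -0.006  0.006 -0.019 -0.    -0.016]
```

View pics/w2.png

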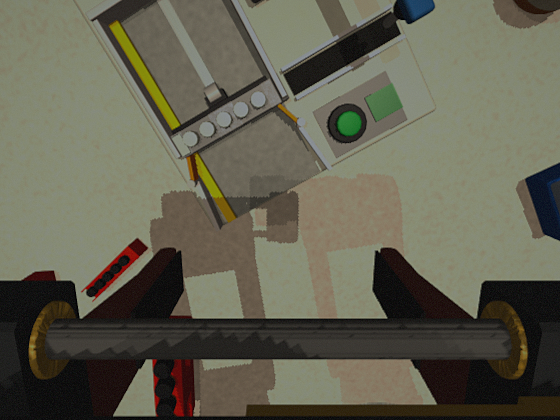

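The wrist view shows the yellow rail from (115,25) to (230,220), the lips at (193,168) and (287,112), the rinse rack at (225,118), the button at (349,124) and the tower arm's end at (412,8).

```bash
python3 - <<'E'
from h import *
import pickle
C=pickle.load(open('w2.pkl','rb')); im=np.load('w2.npy')
H,S,V=[cv2.cvtColor(im,cv2.COLOR_RGB2HSV)[...,i].astype(int) for i in range(3)]
y=((H>22)&(H<36)&(S>150)&(V>70)).astype(np.uint8); y[300:]=0
n,l,st,ce=cv2.connectedComponentsWithStats(y)
for i in range(1,n):
    if st[i,4]<80: continue
    p=cv2.findContours((l==i).astype(np.uint8),0,1)[0][0]; b=cv2.boxPoints(cv2.minAreaRect(p))
    w=np.array([ray(C,*q,.039)[:2] for q in b]); print('rail',ce[i].round(),b.round(),w.round(4).tolist())
Y,X=np.nonzero(y); P=np.array([ray(C,u,v,.039)[:2] for u,v in zip(X,Y)]); vx,vy,x0,y0=cv2.fitLine(P.astype(np.float32),2,0,.01,.01).ravel()
print('rail yaw deg',np.degrees(np.arctan2(vy,vx)),x0,y0)
for n,m,z in [('green',(H>45)&(H<80)&(S>170)&(V>60),.052),('orange',(H>8)&(H<20)&(S>150)&(V>90),.056)]:
    n2,l,st,ce=cv2.connectedComponentsWithStats(m.astype(np.uint8))
    for i in range(1,n2):
        if st[i,4]>30 and ce[i][1]<260: print(n,ce[i].round(1),st[i,4],ray(C,*ce[i],z).round(4), st[i,:4])
for q,z in [((436,108),.03),((220,228),.03),((190,138),.088),((258,99),.088),((398,12),.157),((416,22),.157),((400,40),.03)]: print(q,ray(C,*q,z).round(4))
E
```

```text
rail [144.  74.] [[108.  26.]
 [118.  20.]
 [180. 125.]
 [171. 130.]] [[0.7121, -0.0233], [0.7116, -0.0353], [0.5878, -0.034], [0.5879, -0.0213]]
rail [207. 178.] [[189. 158.]
 [198. 153.]
 [224. 197.]
 [215. 202.]] [[0.5512, -0.0218], [0.5512, -0.0339], [0.4926, -0.033], [0.4924, -0.0206]]
rail yaw deg -0.4876367 0.61641467 -0.028402615
green [350.3 124.9] 293 [ 0.4938 -0.1996  0.052 ] [337 111  24  25]
orange [190.  168.3] 68 [ 0.5406 -0.021   0.056 ] [187 157   7  24]
(436, 108) [ 0.4599 -0.2969  0.03  ]
(220, 228) [ 0.4601 -0.0064  0.03  ]
(190, 138) [ 0.5664 -0.0463  0.088 ]
(258, 99) [ 0.565  -0.1256  0.088 ]
(398, 12) [ 0.5625 -0.254   0.157 ]
(416, 22) [ 0.5492 -0.2632  0.157 ]
(400, 40) [ 0.5456 -0.2915  0.03  ]
```

```bash
python3 -m jog '[{"ax":0,"ay":0,"az":0,"x":0.0045,"y":0.037,"z":0,"jaw":1},{"ax":0,"ay":0,"az":0,"x":0.0045,"y":0.037,"z":0,"jaw":1},{"ax":0,"ay":0,"az":0,"x":0.0045,"y":0.037,"z":0,"jaw":1},{"ax":0,"ay":0,"az":0,"x":0.0045,"y":0.037,"z":0,"jaw":1},{"ax":0,"ay":0,"az":0,"x":0.0045,"y":0.037,"z":0,"jaw":1},{"ax":0,"ay":0,"az":0,"x":0.0045,"y":0.037,"z":0,"jaw":1},{"ax":0,"ay":0,"az":0,"x":0.0045,"y":0.037,"z":0,"jaw":1},{"ax":0,"ay":0,"az":0,"x":0.0045,"y":0.037,"z":0,"jaw":1},{"ax":0,"ay":0,"az":0,"x":0.0045,"y":0.037,"z":0,"jaw":1},{"ax":0,"ay":0,"az":0,"x":0,"y":0,"z":0,"jaw":1}]'
python3 - <<'E'
from h import *
import pickle
C=cam('wrist'); pickle.dump(C,open('w3.pkl','wb'))
im=grab_frame('wrist'); save('w3.png',im); np.save('w3.npy',im)
print(np.array(read_state()['qpos']).round(3), np.array(read_state()['position']))
print(proj(C,(.65,.25,.044)),proj(C,(.46,.265,.044)))
H,S,V=[cv2.cvtColor(im,cv2.COLOR_RGB2HSV)[...,i].astype(int) for i in range(3)]
for n,m in [('red',((H<6)|(H>174))&(S>150)&(V>90)),('blue',(H>100)&(H<125)&(S>130)&(V>60)),('white',(S<60)&(V>150))]:
    n2,l,st,ce=cv2.connectedComponentsWithStats(m.astype(np.uint8))
    for i in range(1,n2):
        if st[i,4]<40: continue
        p=cv2.findContours((l==i).astype(np.uint8),0,1)[0][0]; b=cv2.boxPoints(cv2.minAreaRect(p)); w=np.array([ray(C,*q,.044)[:2] for q in b])
        print(n,ce[i].round(),st[i,4],w.round(4).tolist())
E
```

```text
t: 2.45
position: [0.5209, 0.2352, 0.3293]
tcp_rot: [[0.869, -0.496, 0.0], [-0.496, -0.869, 0.003], [-0.001, -0.003, -1.0]]
wrist_force: [1.2, 0.1, 0.3]
grip_width: 0.0875
grasp_force: 0.0
[0.299 0.244 1.439 0.    1.459 2.388] [0.52052268 0.23237486 0.32914124]
[208.30651559  83.86842761] [281.98661291 234.77550114]
red [365. 167.] 677 [[0.4798, 0.1934], [0.5007, 0.1078], [0.4822, 0.1028], [0.4604, 0.189]]
red [273. 187.] 281 [[0.5275, 0.2537], [0.5172, 0.2305], [0.5005, 0.2379], [0.5108, 0.2613]]
red [269. 240.] 264 [[0.496, 0.2689], [0.4915, 0.2589], [0.4161, 0.2939], [0.4208, 0.3043]]
red [286. 246.] 163 [[0.4703, 0.2642], [0.4657, 0.255], [0.4185, 0.2784], [0.4232, 0.2879]]
red [425. 251.] 629 [[0.3772, 0.1353], [0.3575, 0.1007], [0.3241, 0.1152], [0.3441, 0.1506]]
red [434. 282.] 49 [[0.3191, 0.1362], [0.3173, 0.1249], [0.3061, 0.1263], [0.3079, 0.1377]]
blue [209.  90.] 1352 [[0.7071, 0.2339], [0.6958, 0.2113], [0.592, 0.2675], [0.6041, 0.2918]]
blue [220.  58.] 82 [[0.6806, 0.2184], [0.6793, 0.2158], [0.6519, 0.2307], [0.6533, 0.2334]]
blue [223. 114.] 75 [[0.6298, 0.2466], [0.6285, 0.2441], [0.6011, 0.2592], [0.6025, 0.2618]]
```

View pics/w3.png

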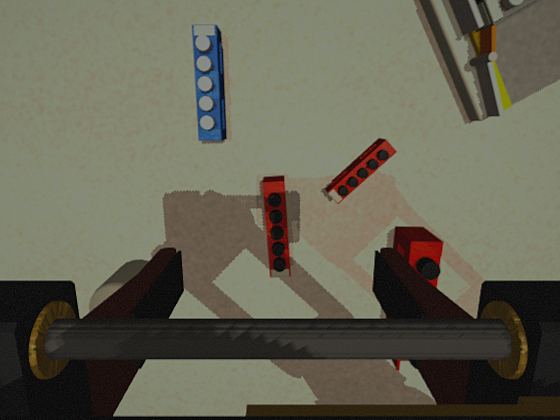

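Blue rack: caps from (204,44) to (207,123), white end at the top (203,30). Red middle rack: caps from (274,199) to (279,264), white end at the bottom (280,272). I'll compute the poses from the cap centres.

```bash
python3 - <<'E'
from h import *
import pickle
C=pickle.load(open('w3.pkl','rb')); im=np.load('w3.npy'); g=cv2.cvtColor(im,cv2.COLOR_RGB2GRAY)
H,S,V=[cv2.cvtColor(im,cv2.COLOR_RGB2HSV)[...,i].astype(int) for i in range(3)]
for n,m,box in [('blue',(S<90)&(V>70),(190,30,222,145)),('red',V<45,(262,188,292,275))]:
    x0,y0,x1,y1=box; mm=np.zeros_like(g); mm[y0:y1,x0:x1]=m[y0:y1,x0:x1]
    mm=cv2.morphologyEx(mm,cv2.MORPH_OPEN,np.ones((5,5),np.uint8))
    n2,l,st,ce=cv2.connectedComponentsWithStats(mm)
    pts=[ce[i] for i in range(1,n2)]; print(n,[(p.round(1).tolist(),int(st[i+1,4])) for i,p in enumerate(pts)])
    w=np.array([ray(C,*p,.058)[:2] for p in pts]); print(w.round(4).tolist())
for n,a,z in [('blue',((192,25),(214,25),(200,141),(221,140)),.044),('red',((263,178),(284,177),(271,276),(290,276)),.044)]:
    print(n,[ray(C,*p,z)[:2].round(4).tolist() for p in a])
E
```

```text
blue [([202.9, 38.6], 315), ([203.5, 63.0], 186), ([193.3, 109.3], 582), ([204.5, 83.1], 183), ([205.5, 102.9], 177), ([206.6, 122.0], 173)]
[[0.6878, 0.2297], [0.6677, 0.2417], [0.6337, 0.2763], [0.6504, 0.2516], [0.6328, 0.2614], [0.6155, 0.271]]
red [([274.3, 199.5], 143), ([275.6, 215.9], 140), ([276.6, 232.2], 136), ([277.7, 248.4], 140), ([279.0, 264.0], 131)]
[[0.5047, 0.2498], [0.4873, 0.2582], [0.4697, 0.2669], [0.4518, 0.2756], [0.4339, 0.284]]
blue [[0.7083, 0.2335], [0.6968, 0.2133], [0.6027, 0.291], [0.5919, 0.2697]]
red [[0.5309, 0.2502], [0.5198, 0.2284], [0.4202, 0.3032], [0.4085, 0.2827]]
```

```bash
python3 -m jog '[{"ax":0,"ay":0,"az":0,"x":0.026,"y":0.004,"z":-0.03,"jaw":1},{"ax":0,"ay":0,"az":0,"x":0.026,"y":0.004,"z":-0.03,"jaw":1},{"ax":0,"ay":0,"az":0,"x":0.026,"y":0.004,"z":-0.03,"jaw":1},{"ax":0,"ay":0,"az":0,"x":0.026,"y":0.004,"z":-0.03,"jaw":1},{"ax":0,"ay":0,"az":0,"x":0.026,"y":0.003,"z":-0.03,"jaw":1},{"ax":0,"ay":0,"az":0,"x":0,"y":0,"z":-0.035,"jaw":1},{"ax":0,"ay":0,"az":0,"x":0,"y":0,"z":-0.035,"jaw":1},{"ax":0,"ay":0,"az":0,"x":0,"y":0,"z":0,"jaw":1},{"ax":0,"ay":0,"az":0,"x":0,"y":0,"z":0,"jaw":1}]'
```

```text
t: 3.25
position: [0.6485, 0.2473, 0.1078]
tcp_rot: [[0.867, -0.499, -0.005], [-0.499, -0.867, -0.002], [-0.004, 0.005, -1.0]]
wrist_force: [-0.4, 0.0, 0.1]
grip_width: 0.0882
grasp_force: 0.0
```

```bash
python3 -m jog '[{"ax":0,"ay":0,"az":0,"x":0.001,"y":0.004,"z":-0.035,"jaw":1},{"ax":0,"ay":0,"az":0,"x":0,"y":0,"z":-0.035,"jaw":1},{"ax":0,"ay":0,"az":0,"x":0,"y":0,"z":-0.015,"jaw":1},{"ax":0,"ay":0,"az":0,"x":0,"y":0,"z":0,"jaw":0.5},{"ax":0,"ay":0,"az":0,"x":0,"y":0,"z":0,"jaw":0.1},{"ax":0,"ay":0,"az":0,"x":0,"y":0,"z":0,"jaw":0.1},{"ax":0,"ay":0,"az":0,"x":0,"y":0,"z":0,"jaw":0.1},{"ax":0,"ay":0,"az":0,"x":0,"y":0,"z":0,"jaw":0.1},{"ax":0,"ay":0,"az":0,"x":0,"y":0,"z":0,"jaw":0.1}]' 20
```

```text
t: 4.0
position: [0.652, 0.2548, 0.0263]
tcp_rot: [[0.868, -0.497, 0.003], [-0.497, -0.868, 0.001], [0.002, -0.002, -1.0]]
wrist_force: [-0.7, -0.4, 0.5]
grip_width: 0.0514
grasp_force: 0.0
```

```bash
python3 -m jog '[{"ax":0,"ay":0,"az":0,"x":-0.0015,"y":-0.0025,"z":-0.003,"jaw":0.1},{"ax":0,"ay":0,"az":0,"x":0,"y":0,"z":0,"jaw":0.1},{"ax":0,"ay":0,"az":0,"x":0,"y":0,"z":0,"jaw":0.1},{"ax":0,"ay":0,"az":0,"x":0,"y":0,"z":0,"jaw":0.1},{"ax":0,"ay":0,"az":0,"x":0,"y":0,"z":0,"jaw":0.1},{"ax":0,"ay":0,"az":0,"x":0,"y":0,"z":0,"jaw":0.1}]' 20; python3 -c "
from h import *
s=read_state();print(s['grip_width'],s['grasp_force'],s['position'])"
```

```text
t: 4.5
position: [0.6493, 0.252, 0.0214]
tcp_rot: [[0.868, -0.497, -0.0], [-0.497, -0.868, -0.0], [-0.0, 0.0, -1.0]]
wrist_force: [0.2, -0.1, -0.8]
grip_width: 0.0262
grasp_force: 20.0
0.026188889753668995 19.99803203929332 [0.64932872 0.25200452 0.02143959]
```

```bash
python3 -m jog '[{"ax":0,"ay":0,"az":0,"x":0,"y":0,"z":0.03,"jaw":0.1},{"ax":0,"ay":0,"az":0,"x":0,"y":0,"z":0.035,"jaw":0.1},{"ax":0,"ay":0,"az":0.122,"x":-0.0085,"y":-0.0198,"z":0.03,"jaw":0.1},{"ax":0,"ay":0,"az":0.122,"x":-0.0085,"y":-0.0198,"z":0.03,"jaw":0.1},{"ax":0,"ay":0,"az":0.122,"x":-0.0085,"y":-0.0198,"z":0,"jaw":0.1},{"ax":0,"ay":0,"az":0.122,"x":-0.0085,"y":-0.0198,"z":0,"jaw":0.1},{"ax":0,"ay":0,"az":0.122,"x":-0.0085,"y":-0.0198,"z":0,"jaw":0.1},{"ax":0,"ay":0,"az":0.122,"x":-0.0085,"y":-0.0198,"z":0,"jaw":0.1},{"ax":0,"ay":0,"az":0.122,"x":-0.0085,"y":-0.0198,"z":0,"jaw":0.1},{"ax":0,"ay":0,"az":0.122,"x":-0.0085,"y":-0.0198,"z":0,"jaw":0.1}]' 25;  python3 -m jog '[{"ax":0,"ay":0,"az":0.122,"x":-0.0085,"y":-0.0198,"z":0,"jaw":0.1},{"ax":0,"ay":0,"az":0.122,"x":-0.0085,"y":-0.0198,"z":0,"jaw":0.1},{"ax":0,"ay":0,"az":0.122,"x":-0.0085,"y":-0.0198,"z":0,"jaw":0.1},{"ax":0,"ay":0,"az":0.122,"x":-0.0085,"y":-0.0198,"z":0,"jaw":0.1},{"ax":0,"ay":0,"az":0.122,"x":-0.0085,"y":-0.0198,"z":0,"jaw":0.1},{"ax":0,"ay":0,"az":0.122,"x":-0.0085,"y":-0.0198,"z":0,"jaw":0.1},{"ax":0,"ay":0,"az":0.122,"x":-0.0085,"y":-0.0198,"z":0,"jaw":0.1},{"ax":0,"ay":0,"az":0.1,"x":-0.0085,"y":-0.0198,"z":0,"jaw":0.1},{"ax":0,"ay":0,"az":0,"x":0,"y":0,"z":0,"jaw":0.1},{"ax":0,"ay":0,"az":0,"x":0,"y":0,"z":0,"jaw":0.1}]' 25; python3 - <<'E'
from h import *
s=read_state();R=np.array(s['tcp_rot']);print(s['position'],np.degrees(np.arctan2(R[1,0],R[0,0])),s['qpos'][5])
C=cam('wrist'); im=grab_frame('wrist'); np.save('w4.npy',im)
T=cam('top'); it=grab_frame('top'); np.save('t4.npy',it)
a=cv2.resize(it[100:240,270:430],None,fx=3,fy=3,interpolation=3)
save('c4.png',np.hstack([cv2.resize(im,(373,280)),a[:280*3//2, :]]) if 0 else a); save('w4.png',im)
E
```

```text
t: 5.33
position: [0.5808, 0.0928, 0.1466]
tcp_rot: [[0.895, 0.446, -0.0], [0.446, -0.895, 0.0], [-0.0, -0.0, -1.0]]
wrist_force: [0.1, 0.0, -2.5]
grip_width: 0.0261
grasp_force: 25.0
t: 6.17
position: [0.5132, -0.0654, 0.1466]
tcp_rot: [[0.164, 0.986, -0.0], [0.986, -0.164, 0.0], [0.0, -0.0, -1.0]]
wrist_force: [-0.9, -0.7, -1.9]
grip_width: 0.026
grasp_force: 25.0
[ 0.51317352 -0.06535929  0.14662755] 80.55603716600459 -0.09574477199921419
```

View pics/w4.png

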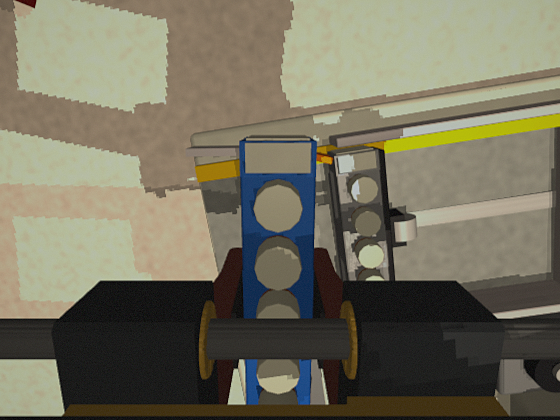

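The rack is held with its white end (278,155) towards +y, the rail side. The last row fell short, so I'll finish the turn and shift, then check the pose before lowering.

```bash
python3 -m jog '[{"ax":0,"ay":0,"az":0.08,"x":-0.004,"y":-0.01,"z":0,"jaw":0.1},{"ax":0,"ay":0,"az":0.072,"x":-0.004,"y":-0.0096,"z":0,"jaw":0.1},{"ax":0,"ay":0,"az":0,"x":0,"y":0,"z":-0.02,"jaw":0.1},{"ax":0,"ay":0,"az":0,"x":0,"y":0,"z":-0.01,"jaw":0.1},{"ax":0,"ay":0,"az":0,"x":0,"y":0,"z":0,"jaw":0.1},{"ax":0,"ay":0,"az":0,"x":0,"y":0,"z":0,"jaw":0.1}]' 25; python3 - <<'E'
from h import *
s=read_state();R=np.array(s['tcp_rot']);print(s['position'],np.degrees(np.arctan2(R[1,0],R[0,0])),s['wrist_force'])
C=cam('wrist'); im=grab_frame('wrist'); np.save('w5.npy',im)
H,S,V=[cv2.cvtColor(im,cv2.COLOR_RGB2HSV)[...,i].astype(int) for i in range(3)]
y=((H>22)&(H<36)&(S>150)&(V>70)).astype(np.uint8); n,l,st,ce=cv2.connectedComponentsWithStats(y)
for i in range(1,n):
    if st[i,4]<80: continue
    p=cv2.findContours((l==i).astype(np.uint8),0,1)[0][0]; b=cv2.boxPoints(cv2.minAreaRect(p))
    print('rail',ce[i].round(),[ray(C,*q,.039)[:2].round(4).tolist() for q in b])
b=((H>100)&(H<125)&(S>130)&(V>50)).astype(np.uint8);Y,X=np.nonzero(b);print('rack top px',Y.min()); print(proj(C,(s['position'][0],s['position'][1]+.06,s['position'][2]+.022)))
E
```

```text
t: 6.77
position: [0.5051, -0.0834, 0.116]
tcp_rot: [[0.009, 1.0, -0.002], [1.0, -0.009, 0.001], [0.001, -0.002, -1.0]]
wrist_force: [0.1, 0.4, -1.8]
grip_width: 0.0256
grasp_force: 25.0
[ 0.50505029 -0.08335799  0.11598022] 89.48930422175188 [ 0.10200353  0.43494686 -1.76927902]
rail [252. 134.] [[0.4627, -0.0311], [0.4634, -0.0207], [0.5293, -0.0219], [0.5293, -0.0323]]
rail [492. 138.] [[0.5865, -0.0328], [0.5857, -0.0229], [0.6709, -0.0236], [0.6726, -0.0335]]
rail [328. 142.] [[0.5294, -0.0317], [0.5293, -0.0247], [0.541, -0.0248], [0.5413, -0.0318]]
rack top px 139
[276.16304898 141.62975382]
```

```bash
python3 -m jog '[{"ax":0,"ay":0,"az":0,"x":0.001,"y":-0.0006,"z":-0.02,"jaw":0.1},{"ax":0,"ay":0,"az":0,"x":0,"y":0,"z":-0.02,"jaw":0.1},{"ax":0,"ay":0,"az":0,"x":0,"y":0,"z":-0.012,"jaw":0.1},{"ax":0,"ay":0,"az":0,"x":0,"y":0,"z":-0.008,"jaw":0.1},{"ax":0,"ay":0,"az":0,"x":0,"y":0,"z":-0.003,"jaw":0.1},{"ax":0,"ay":0,"az":0,"x":0,"y":0,"z":0,"jaw":0.1},{"ax":0,"ay":0,"az":0,"x":0,"y":0,"z":0,"jaw":0.1}]' 25
```

```text
t: 7.4
position: [0.5071, -0.085, 0.0542]
tcp_rot: [[0.009, 1.0, 0.001], [1.0, -0.009, -0.0], [-0.0, 0.001, -1.0]]
wrist_force: [0.6, -0.3, -0.4]
grip_width: 0.0257
grasp_force: 25.0
```

```bash
python3 -m jog '[{"ax":0,"ay":0,"az":0,"x":0,"y":0,"z":-0.002,"jaw":0.1},{"ax":0,"ay":0,"az":0,"x":0,"y":0,"z":-0.001,"jaw":0.1},{"ax":0,"ay":0,"az":0,"x":0,"y":0,"z":0,"jaw":0.1},{"ax":0,"ay":0,"az":0,"x":0,"y":0,"z":0,"jaw":0.1}]' 25
```

```text
t: 7.73
position: [0.5072, -0.0851, 0.0513]
tcp_rot: [[0.009, 1.0, 0.001], [1.0, -0.009, -0.0], [-0.0, 0.001, -1.0]]
wrist_force: [1.1, 0.0, 5.3]
grip_width: 0.0258
grasp_force: 25.0
```

```bash
python3 -m jog '[{"ax":0,"ay":0,"az":0,"x":0,"y":0,"z":0.001,"jaw":0.5},{"ax":0,"ay":0,"az":0,"x":0,"y":0,"z":0,"jaw":0.5},{"ax":0,"ay":0,"az":0,"x":0,"y":0,"z":0,"jaw":0.5},{"ax":0,"ay":0,"az":0,"x":0,"y":0,"z":0.03,"jaw":0.5},{"ax":0,"ay":0,"az":0,"x":0,"y":0,"z":0.035,"jaw":0.5},{"ax":0,"ay":0,"az":0,"x":-0.02,"y":0,"z":0,"jaw":0.5},{"ax":0,"ay":0,"az":0,"x":-0.03,"y":0,"z":0,"jaw":0},{"ax":0,"ay":0,"az":0,"x":0,"y":0,"z":0,"jaw":0},{"ax":0,"ay":0,"az":0,"x":0,"y":0,"z":0,"jaw":0}]'; python3 - <<'E'
from h import *
s=read_state();R=np.array(s['tcp_rot']);print(s['position'],np.degrees(np.arctan2(R[1,0],R[0,0])),s['wrist_force'],s['grip_width'])
C=cam('wrist'); im=grab_frame('wrist'); save('w6.png',im)
E
```

```text
t: 8.48
position: [0.4546, -0.0845, 0.1165]
tcp_rot: [[0.01, 1.0, -0.002], [1.0, -0.01, 0.001], [0.001, -0.002, -1.0]]
wrist_force: [0.2, -0.3, 0.5]
grip_width: 0.0274
grasp_force: 0.0
[ 0.45462731 -0.08452535  0.11654747] 89.45145699884938 [ 0.18443624 -0.33852134  0.53393527] 0.027399847325613194
```

View pics/w6.png

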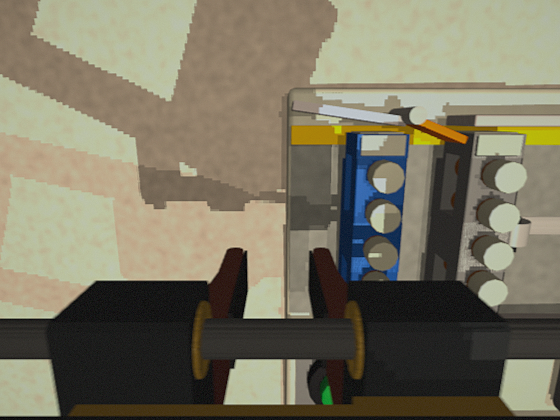

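The blue rack sits flat in the bay with its white end (382,142) over the yellow rail. Now I'll close the jaws, lower behind it and push.

```bash
python3 -m jog '[{"ax":0,"ay":0,"az":0,"x":0,"y":0,"z":-0.03,"jaw":0},{"ax":0,"ay":0,"az":0,"x":0,"y":0,"z":-0.03,"jaw":0},{"ax":0,"ay":0,"az":0,"x":0,"y":0,"z":-0.006,"jaw":0},{"ax":0,"ay":0,"az":0,"x":0,"y":0,"z":0,"jaw":0},{"ax":0,"ay":0,"az":0,"x":0.006,"y":0,"z":0,"jaw":0},{"ax":0,"ay":0,"az":0,"x":0.006,"y":0,"z":0,"jaw":0},{"ax":0,"ay":0,"az":0,"x":0.006,"y":0,"z":0,"jaw":0},{"ax":0,"ay":0,"az":0,"x":0.006,"y":0,"z":0,"jaw":0}]' 40
python3 -m jog '[{"ax":0,"ay":0,"az":0,"x":0.006,"y":0,"z":0,"jaw":0},{"ax":0,"ay":0,"az":0,"x":0.006,"y":0,"z":0,"jaw":0},{"ax":0,"ay":0,"az":0,"x":0.006,"y":0,"z":0,"jaw":0}]';python3 -m jog '[{"ax":0,"ay":0,"az":0,"x":0.006,"y":0,"z":0,"jaw":0},{"ax":0,"ay":0,"az":0,"x":0.006,"y":0,"z":0,"jaw":0}]'
```

```text
t: 9.2
position: [0.4826, -0.0853, 0.0518]
tcp_rot: [[0.009, 1.0, 0.003], [1.0, -0.009, -0.001], [-0.001, 0.003, -1.0]]
wrist_force: [0.3, -0.4, 0.2]
grip_width: 0.0002
grasp_force: 0.0
t: 9.45
position: [0.499, -0.0849, 0.0509]
tcp_rot: [[0.009, 1.0, -0.0], [1.0, -0.009, -0.0], [-0.0, -0.0, -1.0]]
wrist_force: [-1.3, 0.1, 2.2]
grip_width: 0.0002
grasp_force: 0.7
t: 9.62
position: [0.5023, -0.0836, 0.0498]
tcp_rot: [[0.007, 1.0, -0.017], [1.0, -0.007, 0.002], [0.002, -0.017, -1.0]]
wrist_force: [-26.2, -4.0, 22.0]
grip_width: 0.0004
grasp_force: 13.9
```

```bash
python3 - <<'E'
from h import *
s=read_state();print(s['position'],s['wrist_force'],s['ft_torque'])
C=cam('wrist'); im=grab_frame('wrist'); sc=grab_frame('scene'); np.save('w7.npy',im); np.save('s7.npy',sc)
u,v=map(int,proj(cam('scene'),(.53,-.085,.06))); a=cv2.resize(sc[v-55:v+55,u-66:u+66],(528,440),interpolation=3)
b=np.zeros((440,272,3),np.uint8); c=im[80:300,280:480]; b[:299]=cv2.resize(c,(272,299),interpolation=3)
save('m7.png',np.hstack([a,b]))
E
```

```text
[ 0.50234458 -0.08363437  0.04983445] [-26.22298248  -4.0374163   22.03539924] [-0.62081859  3.62580482 -0.18216326]
```

View pics/m7.png

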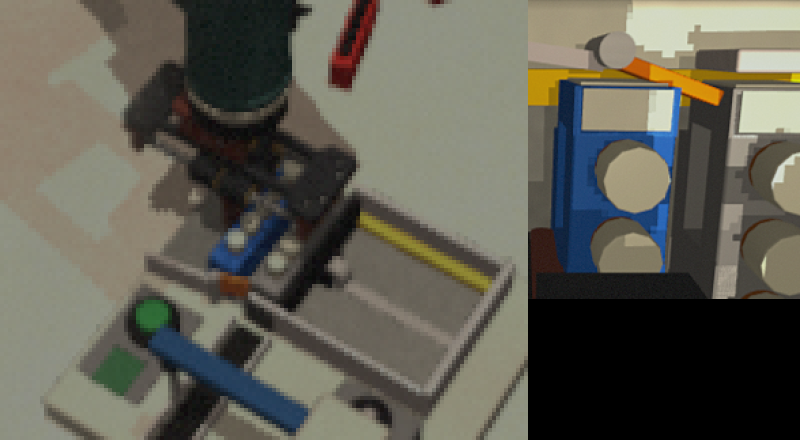

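The blue rack's front corner is just meeting the left lip at (690,75) and is still level. I'll let it settle and read the force.

```bash
python3 -m jog '[{"ax":0,"ay":0,"az":0,"x":0,"y":0,"z":0,"jaw":0},{"ax":0,"ay":0,"az":0,"x":0,"y":0,"z":0,"jaw":0}]';  python3 -m jog '[{"ax":0,"ay":0,"az":0,"x":0.001,"y":0,"z":0,"jaw":0},{"ax":0,"ay":0,"az":0,"x":0,"y":0,"z":0,"jaw":0},{"ax":0,"ay":0,"az":0,"x":0,"y":0,"z":0,"jaw":0}]'
```

```text
t: 9.88
position: [0.5034, -0.0836, 0.0497]
tcp_rot: [[0.008, 1.0, -0.013], [1.0, -0.008, 0.002], [0.002, -0.013, -1.0]]
wrist_force: [-15.2, -0.8, 13.3]
grip_width: 0.0006
grasp_force: 8.5
t: 10.13
position: [0.5035, -0.0836, 0.0497]
tcp_rot: [[0.008, 1.0, -0.015], [1.0, -0.008, 0.003], [0.002, -0.015, -1.0]]
wrist_force: [-17.2, -1.8, 14.0]
grip_width: 0.0001
grasp_force: 9.9
```

```bash
python3 -m jog '[{"ax":0,"ay":0,"az":0,"x":-0.006,"y":0,"z":0,"jaw":0},{"ax":0,"ay":-0.015,"az":0,"x":-0.006,"y":-0.0015,"z":0,"jaw":0},{"ax":0,"ay":0,"az":0,"x":0,"y":0,"z":0,"jaw":0},{"ax":0,"ay":0,"az":0,"x":0,"y":0,"z":0,"jaw":0}]';  python3 -m jog '[{"ax":0,"ay":0,"az":0,"x":0.004,"y":0,"z":0,"jaw":0},{"ax":0,"ay":0,"az":0,"x":0.004,"y":0,"z":0,"jaw":0},{"ax":0,"ay":0,"az":0,"x":0.004,"y":0,"z":0,"jaw":0},{"ax":0,"ay":0,"az":0,"x":0,"y":0,"z":0,"jaw":0}]'
```

```text
t: 10.47
position: [0.4998, -0.0865, 0.0507]
tcp_rot: [[0.01, 1.0, 0.015], [1.0, -0.01, -0.0], [0.0, 0.015, -1.0]]
wrist_force: [-0.3, -0.1, 0.2]
grip_width: 0.0005
grasp_force: 0.0
t: 10.8
position: [0.506, -0.0855, 0.0499]
tcp_rot: [[0.008, 1.0, 0.003], [1.0, -0.008, 0.002], [0.002, 0.003, -1.0]]
wrist_force: [-15.9, -2.2, 12.6]
grip_width: 0.0003
grasp_force: 8.3
```

```bash
python3 -m jog '[{"ax":0,"ay":0,"az":0,"x":0.006,"y":0,"z":0.0003,"jaw":0},{"ax":0,"ay":0,"az":0,"x":0.006,"y":0,"z":0.0003,"jaw":0},{"ax":0,"ay":0,"az":0,"x":0.006,"y":0,"z":0,"jaw":0}]';  python3 -m jog '[{"ax":0,"ay":0,"az":0,"x":0.006,"y":0,"z":0,"jaw":0},{"ax":0,"ay":0,"az":0,"x":0.006,"y":0,"z":0,"jaw":0}]'
```

```text
t: 11.05
position: [0.525, -0.085, 0.0501]
tcp_rot: [[0.009, 1.0, 0.005], [1.0, -0.009, 0.002], [0.002, 0.005, -1.0]]
wrist_force: [-10.2, 0.3, 2.2]
grip_width: 0.0005
grasp_force: 5.4
t: 11.22
position: [0.5371, -0.0851, 0.0499]
tcp_rot: [[0.008, 1.0, 0.005], [1.0, -0.008, 0.002], [0.002, 0.005, -1.0]]
wrist_force: [-11.0, 0.6, 2.9]
grip_width: 0.0003
grasp_force: 5.6
```

```bash
python3 -m jog '[{"ax":0,"ay":0,"az":0,"x":0.006,"y":0,"z":0,"jaw":0},{"ax":0,"ay":0,"az":0,"x":0.006,"y":0,"z":0,"jaw":0},{"ax":0,"ay":0,"az":0,"x":0,"y":0,"z":0,"jaw":0}]';  python3 -m jog '[{"ax":0,"ay":0,"az":0,"x":0.003,"y":0,"z":0,"jaw":0},{"ax":0,"ay":0,"az":0,"x":0,"y":0,"z":0,"jaw":0},{"ax":0,"ay":0,"az":0,"x":0,"y":0,"z":0,"jaw":0}]'; python3 - <<'E'
from h import *
C=cam('wrist'); im=grab_frame('wrist'); np.save('w8.npy',im)
H,S,V=[cv2.cvtColor(im,cv2.COLOR_RGB2HSV)[...,i].astype(int) for i in range(3)]
for n,m,z in [('or',(H>8)&(H<20)&(S>150)&(V>90),.056),('blue',(H>100)&(H<125)&(S>130)&(V>50),.074)]:
    n2,l,st,ce=cv2.connectedComponentsWithStats(m.astype(np.uint8))
    for i in range(1,n2):
        if st[i,4]>100:
            p=cv2.findContours((l==i).astype(np.uint8),0,1)[0][0]; b=cv2.boxPoints(cv2.minAreaRect(p)); print(n,ce[i].round(),st[i,4],[ray(C,*q,z)[:2].round(4).tolist() for q in b])
E
```

```text
t: 11.47
position: [0.5522, -0.0855, 0.0502]
tcp_rot: [[0.009, 1.0, 0.01], [1.0, -0.009, 0.002], [0.002, 0.01, -1.0]]
wrist_force: [-5.6, 1.1, -2.4]
grip_width: -0.0001
grasp_force: 2.6
t: 11.72
position: [0.5543, -0.0855, 0.0501]
tcp_rot: [[0.009, 1.0, 0.009], [1.0, -0.009, 0.002], [0.002, 0.009, -1.0]]
wrist_force: [-5.4, 1.5, -0.9]
grip_width: 0.0003
grasp_force: 2.6
or [237. 135.] 1069 [[0.5246, -0.0208], [0.5269, -0.0157], [0.5537, -0.0262], [0.5516, -0.0315]]
blue [329. 208.] 5854 [[0.5602, -0.0746], [0.5612, -0.0226], [0.5914, -0.0236], [0.5935, -0.076]]
```

```bash
python3 -m jog '[{"ax":0,"ay":0,"az":0,"x":-0.02,"y":0,"z":0,"jaw":0},{"ax":0,"ay":0.015,"az":0,"x":-0.03,"y":0,"z":0,"jaw":0},{"ax":0,"ay":0,"az":0,"x":0,"y":0,"z":0.035,"jaw":0},{"ax":0,"ay":0,"az":0,"x":0,"y":0,"z":0.04,"jaw":0},{"ax":0,"ay":0,"az":0,"x":0,"y":0,"z":0.035,"jaw":0.3},{"ax":0,"ay":0,"az":0.113,"x":-0.0035,"y":0.0352,"z":0,"jaw":1},{"ax":0,"ay":0,"az":0.113,"x":-0.0035,"y":0.0352,"z":0,"jaw":1},{"ax":0,"ay":0,"az":0.113,"x":-0.0035,"y":0.0352,"z":0,"jaw":1},{"ax":0,"ay":0,"az":0.113,"x":-0.0035,"y":0.0352,"z":0,"jaw":1},{"ax":0,"ay":0,"az":0.113,"x":-0.0035,"y":0.0352,"z":0,"jaw":1}]';  python3 -m jog '[{"ax":0,"ay":0,"az":0.113,"x":-0.0035,"y":0.0352,"z":0,"jaw":1},{"ax":0,"ay":0,"az":0.113,"x":-0.0035,"y":0.0352,"z":0,"jaw":1},{"ax":0,"ay":0,"az":0.113,"x":-0.0035,"y":0.0352,"z":0,"jaw":1},{"ax":0,"ay":0,"az":0.113,"x":-0.0035,"y":0.0352,"z":0,"jaw":1},{"ax":0,"ay":0,"az":0.113,"x":-0.0035,"y":0.0352,"z":0,"jaw":1},{"ax":0,"ay":0,"az":0,"x":0,"y":0,"z":0,"jaw":1},{"ax":0,"ay":0,"az":0,"x":0,"y":0,"z":0,"jaw":1}]'
```

```text
t: 12.6
position: [0.4901, 0.0913, 0.1619]
tcp_rot: [[-0.532, 0.847, 0.002], [0.847, 0.532, 0.0], [-0.001, 0.002, -1.0]]
wrist_force: [0.3, -0.4, -0.8]
grip_width: 0.0368
grasp_force: 0.0
t: 13.18
position: [0.4722, 0.2678, 0.1614]
tcp_rot: [[-0.902, 0.432, 0.001], [0.432, 0.902, 0.0], [-0.001, 0.001, -1.0]]
wrist_force: [-0.3, 0.4, -0.1]
grip_width: 0.0837
grasp_force: 0.0
```

```bash
python3 -m jog '[{"ax":0,"ay":0,"az":0,"x":-0.0025,"y":-0.001,"z":-0.035,"jaw":1},{"ax":0,"ay":0,"az":0,"x":0,"y":0,"z":-0.035,"jaw":1},{"ax":0,"ay":0,"az":0,"x":0,"y":0,"z":-0.035,"jaw":1},{"ax":0,"ay":0,"az":0,"x":0,"y":0,"z":-0.025,"jaw":1},{"ax":0,"ay":0,"az":0,"x":0,"y":0,"z":-0.01,"jaw":1},{"ax":0,"ay":0,"az":0,"x":0,"y":0,"z":0,"jaw":0.6},{"ax":0,"ay":0,"az":0,"x":0,"y":0,"z":0,"jaw":0.4}]' 20; python3 -m jog '[{"ax":0,"ay":0,"az":0,"x":0,"y":0,"z":0,"jaw":0.1},{"ax":0,"ay":0,"az":0,"x":0,"y":0,"z":0,"jaw":0.1},{"ax":0,"ay":0,"az":0,"x":0,"y":0,"z":0,"jaw":0.1},{"ax":0,"ay":0,"az":0,"x":0,"y":0,"z":0,"jaw":0.1},{"ax":0,"ay":0,"az":0,"x":0,"y":0,"z":0,"jaw":0.1},{"ax":0,"ay":0,"az":0,"x":0,"y":0,"z":0,"jaw":0.1}]' 20
```

```text
t: 13.77
position: [0.4696, 0.264, 0.0215]
tcp_rot: [[-0.9, 0.436, -0.0], [0.436, 0.9, -0.0], [0.0, -0.0, -1.0]]
wrist_force: [0.2, 0.7, 0.9]
grip_width: 0.0781
grasp_force: 0.0
t: 14.27
position: [0.4692, 0.2647, 0.0217]
tcp_rot: [[-0.901, 0.435, 0.001], [0.435, 0.901, 0.0], [-0.001, 0.0, -1.0]]
wrist_force: [-0.4, 0.5, 0.6]
grip_width: 0.0377
grasp_force: 0.0
```

```bash
python3 -m jog '[{"ax":0,"ay":0,"az":0,"x":0,"y":0,"z":0,"jaw":0.1},{"ax":0,"ay":0,"az":0,"x":0,"y":0,"z":0,"jaw":0.1},{"ax":0,"ay":0,"az":0,"x":0,"y":0,"z":0,"jaw":0.1},{"ax":0,"ay":0,"az":0,"x":0,"y":0,"z":0,"jaw":0.1}]' 25
```

```text
t: 14.6
position: [0.4693, 0.2648, 0.0214]
tcp_rot: [[-0.901, 0.435, 0.0], [0.435, 0.901, 0.0], [-0.0, 0.0, -1.0]]
wrist_force: [-0.5, 1.0, 3.2]
grip_width: 0.0261
grasp_force: 25.0
```

```bash
python3 -m jog '[{"ax":0,"ay":0,"az":0,"x":0,"y":0,"z":0.03,"jaw":0.1},{"ax":0,"ay":0,"az":0,"x":0,"y":0,"z":0.035,"jaw":0.1},{"ax":0,"ay":0,"az":0,"x":0,"y":0,"z":0.035,"jaw":0.1},{"ax":0,"ay":0,"az":0,"x":0,"y":0,"z":0.02,"jaw":0.1},{"ax":0,"ay":0,"az":-0.113,"x":0.0037,"y":-0.035,"z":0,"jaw":0.1},{"ax":0,"ay":0,"az":-0.113,"x":0.0037,"y":-0.035,"z":0,"jaw":0.1},{"ax":0,"ay":0,"az":-0.113,"x":0.0037,"y":-0.035,"z":0,"jaw":0.1},{"ax":0,"ay":0,"az":-0.113,"x":0.0037,"y":-0.035,"z":0,"jaw":0.1},{"ax":0,"ay":0,"az":-0.113,"x":0.0037,"y":-0.035,"z":0,"jaw":0.1}]';python3 -m jog '[{"ax":0,"ay":0,"az":-0.113,"x":0.0037,"y":-0.035,"z":0,"jaw":0.1},{"ax":0,"ay":0,"az":-0.113,"x":0.0037,"y":-0.035,"z":0,"jaw":0.1},{"ax":0,"ay":0,"az":-0.113,"x":0.0037,"y":-0.035,"z":0,"jaw":0.1},{"ax":0,"ay":0,"az":-0.113,"x":0.0037,"y":-0.035,"z":0,"jaw":0.1},{"ax":0,"ay":0,"az":-0.113,"x":0.0037,"y":-0.034,"z":0,"jaw":0.1},{"ax":0,"ay":0,"az":0,"x":0,"y":0,"z":0,"jaw":0.1},{"ax":0,"ay":0,"az":0,"x":0,"y":0,"z":0,"jaw":0.1},{"ax":0,"ay":0,"az":0,"x":0,"y":0,"z":0,"jaw":0.1}]'
python3 - <<'E'
from h import *
s=read_state();p=s['position'];R=np.array(s['tcp_rot']);print(p,np.degrees(np.arctan2(R[1,0],R[0,0])))
C=cam('wrist'); im=grab_frame('wrist'); np.save('w9.npy',im)
H,S,V=[cv2.cvtColor(im,cv2.COLOR_RGB2HSV)[...,i].astype(int) for i in range(3)]
for n,m in [('red',((H<8)|(H>172))&(S>150)&(V>60)),('blue',(H>100)&(H<125)&(S>130)&(V>50)),('or',(H>8)&(H<20)&(S>150)&(V>90)),('yel',(H>22)&(H<36)&(S>150)&(V>70))]:
    n2,l,st,ce=cv2.connectedComponentsWithStats(m.astype(np.uint8))
    z={'red':p[2]+.022,'blue':.074,'or':.056,'yel':.039}[n]
    for i in range(1,n2):
        if st[i,4]>150:
            q=cv2.findContours((l==i).astype(np.uint8),0,1)[0][0]; b=cv2.boxPoints(cv2.minAreaRect(q)); print(n,ce[i].round(),st[i],[ray(C,*k,z)[:2].round(4).tolist() for k in b])
print(proj(C,(p[0],p[1]+.06,p[2]+.022)))
E
```

```text
t: 15.35
position: [0.4868, 0.088, 0.141]
tcp_rot: [[-0.524, 0.852, -0.001], [0.852, 0.524, -0.0], [0.0, -0.001, -1.0]]
wrist_force: [0.3, -0.4, 0.1]
grip_width: 0.0255
grasp_force: 25.0
t: 16.02
position: [0.5051, -0.0841, 0.1407]
tcp_rot: [[0.009, 1.0, -0.002], [1.0, -0.009, 0.001], [0.001, -0.002, -1.0]]
wrist_force: [-0.0, 0.2, -0.9]
grip_width: 0.026
grasp_force: 25.0
[ 0.50510983 -0.08410806  0.1407371 ] 89.49762611134172
red [278. 229.] [ 239  131   78  188 6165] [[0.4904, -0.0895], [0.4928, -0.0205], [0.5184, -0.0207], [0.5195, -0.0898]]
red [252. 382.] [245 359  18  46 619] [[0.4922, -0.1073], [0.4988, -0.1073], [0.4984, -0.128], [0.4915, -0.128]]
red [303. 382.] [293 359  18  46 597] [[0.5109, -0.1074], [0.5175, -0.1075], [0.5178, -0.1282], [0.5109, -0.1281]]
blue [366. 209.] [ 342  130   67  151 4277] [[0.5419, -0.1136], [0.5463, -0.021], [0.5789, -0.0239], [0.578, -0.1172]]
or [335. 131.] [316 121  44  21 183] [[0.5285, -0.0213], [0.5301, -0.0171], [0.5555, -0.0269], [0.554, -0.0312]]
yel [228. 133.] [213 126  39  17 267] [[0.4627, -0.0309], [0.4636, -0.0207], [0.4882, -0.0216], [0.4877, -0.0318]]
yel [503. 135.] [ 437  127  123   17 1798] [[0.6093, -0.0226], [0.6886, -0.0233], [0.6904, -0.0335], [0.6102, -0.0329]]
[276.21291815 141.62837814]
```

```bash
python3 - <<'E'
from h import *
C=cam('wrist'); p=read_state()['position']; im=np.load('w9.npy')
print([proj(C,(p[0],p[1]+d,p[2]+.036)).round(1).tolist() for d in (.04,.02)], proj(C,(p[0]-.013,p[1]+.06,p[2]+.022)))
for r in range(126,156,2): print(r,im[r,250].tolist(),im[r,278].tolist(),im[r,300].tolist())
g=(cv2.cvtColor(im,cv2.COLOR_RGB2GRAY)<40).astype(np.uint8); g[:, :235]=0; g[:,320:]=0; g[300:]=0
n,l,st,ce=cv2.connectedComponentsWithStats(g)
print([(ce[i].round(1).tolist(),st[i].tolist()) for i in range(1,n) if st[i,4]>200])
E
```

```text
[[276.8, 209.3], [277.3, 269.1]] [237.63134802 141.92325406]
126 [173, 135, 41] [171, 134, 23] [135, 109, 53]
128 [130, 103, 42] [123, 98, 48] [100, 82, 48]
130 [146, 139, 116] [153, 144, 120] [155, 147, 121]
132 [122, 98, 79] [123, 99, 80] [120, 90, 74]
134 [147, 133, 108] [153, 134, 111] [156, 137, 110]
136 [155, 146, 119] [159, 147, 121] [158, 148, 123]
138 [153, 144, 118] [160, 150, 121] [157, 148, 121]
140 [156, 145, 122] [155, 147, 119] [157, 147, 121]
142 [156, 146, 120] [157, 148, 122] [158, 148, 122]
144 [154, 144, 116] [157, 149, 121] [157, 146, 120]
146 [155, 147, 121] [158, 147, 121] [160, 148, 121]
148 [154, 144, 117] [156, 148, 120] [158, 146, 119]
150 [155, 145, 119] [157, 146, 121] [158, 147, 121]
152 [155, 143, 118] [159, 148, 121] [158, 149, 124]
154 [155, 147, 119] [158, 147, 120] [157, 147, 121]
[([277.5, 197.1], [253, 171, 50, 53, 1990]), ([277.6, 263.5], [254, 228, 48, 72, 2626]), ([315.8, 271.6], [312, 229, 8, 71, 381]), ([238.6, 273.3], [235, 243, 10, 57, 420])]
```

The red rack sits about 3.5 mm towards +y in the grip, from its end at row 132 against the expected 142. I'll correct for that while lowering it.

```bash
python3 -m jog '[{"ax":0,"ay":0,"az":0,"x":0.0012,"y":-0.0036,"z":-0.025,"jaw":0.1},{"ax":0,"ay":0,"az":0,"x":0,"y":0,"z":-0.025,"jaw":0.1},{"ax":0,"ay":0,"az":0,"x":0,"y":0,"z":-0.02,"jaw":0.1},{"ax":0,"ay":0,"az":0,"x":0,"y":0,"z":-0.012,"jaw":0.1},{"ax":0,"ay":0,"az":0,"x":0,"y":0,"z":-0.004,"jaw":0.1},{"ax":0,"ay":0,"az":0,"x":0,"y":0,"z":-0.002,"jaw":0.1},{"ax":0,"ay":0,"az":0,"x":0,"y":0,"z":0,"jaw":0.1},{"ax":0,"ay":0,"az":0,"x":0,"y":0,"z":0,"jaw":0.1}]' 25
```

```text
t: 16.73
position: [0.5078, -0.0877, 0.054]
tcp_rot: [[0.008, 1.0, 0.001], [1.0, -0.008, -0.0], [-0.0, 0.001, -1.0]]
wrist_force: [0.9, 0.3, -1.9]
grip_width: 0.026
grasp_force: 25.0
```

```bash
python3 -m jog '[{"ax":0,"ay":0,"az":0,"x":0,"y":0,"z":-0.002,"jaw":0.1},{"ax":0,"ay":0,"az":0,"x":0,"y":0,"z":-0.001,"jaw":0.1},{"ax":0,"ay":0,"az":0,"x":0,"y":0,"z":0,"jaw":0.1},{"ax":0,"ay":0,"az":0,"x":0,"y":0,"z":0,"jaw":0.1}]' 25
```

```text
t: 17.07
position: [0.508, -0.0881, 0.0514]
tcp_rot: [[0.009, 1.0, 0.002], [1.0, -0.009, -0.0], [-0.0, 0.002, -1.0]]
wrist_force: [-1.1, 1.5, 6.4]
grip_width: 0.0257
grasp_force: 25.0
```

```bash
python3 -m jog '[{"ax":0,"ay":0,"az":0,"x":0,"y":0,"z":0.001,"jaw":0.5},{"ax":0,"ay":0,"az":0,"x":0,"y":0,"z":0,"jaw":0.5},{"ax":0,"ay":0,"az":0,"x":0,"y":0,"z":0,"jaw":0.5},{"ax":0,"ay":0,"az":0,"x":0,"y":0,"z":0.03,"jaw":0.5},{"ax":0,"ay":0,"az":0,"x":0,"y":0,"z":0.035,"jaw":0.5},{"ax":0,"ay":0,"az":0,"x":-0.02,"y":0.0015,"z":0,"jaw":0.5},{"ax":0,"ay":0,"az":0,"x":-0.03,"y":0.0015,"z":0,"jaw":0},{"ax":0,"ay":-0.015,"az":0,"x":0,"y":0,"z":0,"jaw":0},{"ax":0,"ay":0,"az":0,"x":0,"y":0,"z":0,"jaw":0},{"ax":0,"ay":0,"az":0,"x":0,"y":0,"z":0,"jaw":0}]' 40; python3 - <<'E'
from h import *
s=read_state();print(s['position'],s['grip_width'])
C=cam('wrist'); im=grab_frame('wrist'); np.save('w10.npy',im)
H,S,V=[cv2.cvtColor(im,cv2.COLOR_RGB2HSV)[...,i].astype(int) for i in range(3)]
m=((H<5)|(H>172))&(S>150)&(V>60); m[300:]=0; n2,l,st,ce=cv2.connectedComponentsWithStats(m.astype(np.uint8))
for i in range(1,n2):
    if st[i,4]>200: print(st[i],ray(C,st[i,0],st[i,1],.074),ray(C,st[i,0]+st[i,2],st[i,1],.074))
E
```

```text
t: 17.9
position: [0.4576, -0.0853, 0.1164]
tcp_rot: [[0.01, 1.0, 0.016], [1.0, -0.01, -0.0], [-0.0, 0.016, -1.0]]
wrist_force: [0.9, 0.2, 0.5]
grip_width: 0.0207
grasp_force: 0.0
[ 0.45761585 -0.08525589  0.11640445] 0.02066325709135735
[ 332  132   70  149 5058] [ 0.48608719 -0.02447032  0.074     ] [ 0.52133162 -0.02481658  0.074     ]
```

```bash
python3 -m jog '[{"ax":0,"ay":0,"az":0,"x":-0.003,"y":0,"z":-0.03,"jaw":0},{"ax":0,"ay":0,"az":0,"x":0,"y":0,"z":-0.03,"jaw":0},{"ax":0,"ay":0,"az":0,"x":0,"y":0.0005,"z":-0.006,"jaw":0},{"ax":0,"ay":0,"az":0,"x":0,"y":0,"z":0,"jaw":0},{"ax":0,"ay":0,"az":0,"x":0.007,"y":0,"z":0,"jaw":0},{"ax":0,"ay":0,"az":0,"x":0.007,"y":0,"z":0,"jaw":0},{"ax":0,"ay":0,"az":0,"x":0.007,"y":0,"z":0,"jaw":0},{"ax":0,"ay":0,"az":0,"x":0.006,"y":0,"z":0,"jaw":0},{"ax":0,"ay":0,"az":0,"x":0.006,"y":0,"z":0,"jaw":0}]' 40
python3 -m jog '[{"ax":0,"ay":0,"az":0,"x":0.006,"y":0,"z":0,"jaw":0},{"ax":0,"ay":0,"az":0,"x":0.006,"y":0,"z":0,"jaw":0},{"ax":0,"ay":0,"az":0,"x":0.006,"y":0,"z":0.0003,"jaw":0}]';python3 -m jog '[{"ax":0,"ay":0,"az":0,"x":0.006,"y":0,"z":0.0003,"jaw":0},{"ax":0,"ay":0,"az":0,"x":0.006,"y":0,"z":0,"jaw":0}]'
```

```text
t: 18.7
position: [0.4888, -0.0848, 0.0511]
tcp_rot: [[0.009, 1.0, 0.017], [1.0, -0.009, -0.001], [-0.0, 0.017, -1.0]]
wrist_force: [-1.3, 0.3, 1.3]
grip_width: 0.0004
grasp_force: 0.7
t: 18.95
position: [0.5017, -0.084, 0.0502]
tcp_rot: [[0.008, 1.0, 0.007], [1.0, -0.008, 0.001], [0.001, 0.007, -1.0]]
wrist_force: [-20.8, -3.8, 16.5]
grip_width: 0.0002
grasp_force: 11.2
t: 19.12
position: [0.5074, -0.0831, 0.0496]
tcp_rot: [[0.007, 1.0, -0.004], [1.0, -0.007, 0.003], [0.003, -0.004, -1.0]]
wrist_force: [-20.0, -4.1, 14.7]
grip_width: 0.0003
grasp_force: 10.7
```

```bash
python3 -m jog '[{"ax":0,"ay":0,"az":0,"x":0.006,"y":-0.0005,"z":0.0003,"jaw":0},{"ax":0,"ay":0,"az":0,"x":0.006,"y":0,"z":0.0003,"jaw":0},{"ax":0,"ay":0,"az":0,"x":0.006,"y":0,"z":0,"jaw":0}]';  python3 -m jog '[{"ax":0,"ay":0,"az":0,"x":0.006,"y":0,"z":0,"jaw":0},{"ax":0,"ay":0,"az":0,"x":0.006,"y":0,"z":0,"jaw":0}]'
```

```text
t: 19.37
position: [0.5297, -0.0839, 0.0499]
tcp_rot: [[0.009, 1.0, 0.004], [1.0, -0.009, 0.002], [0.002, 0.004, -1.0]]
wrist_force: [-9.8, -0.9, 0.6]
grip_width: 0.0006
grasp_force: 5.1
t: 19.53
position: [0.5415, -0.084, 0.0497]
tcp_rot: [[0.008, 1.0, 0.003], [1.0, -0.008, 0.002], [0.002, 0.003, -1.0]]
wrist_force: [-11.8, -1.3, 0.9]
grip_width: 0.0006
grasp_force: 5.6
```

```bash
python3 -m jog '[{"ax":0,"ay":0,"az":0,"x":0.006,"y":0,"z":0,"jaw":0},{"ax":0,"ay":0,"az":0,"x":0.004,"y":0,"z":0,"jaw":0},{"ax":0,"ay":0,"az":0,"x":0.002,"y":0,"z":0,"jaw":0},{"ax":0,"ay":0,"az":0,"x":0,"y":0,"z":0,"jaw":0},{"ax":0,"ay":0,"az":0,"x":0,"y":0,"z":0,"jaw":0}]'; python3 - <<'E'
from h import *
C=cam('wrist'); im=grab_frame('wrist')
H,S,V=[cv2.cvtColor(im,cv2.COLOR_RGB2HSV)[...,i].astype(int) for i in range(3)]
for n,m,z in [('or',(H>8)&(H<20)&(S>150)&(V>90),.056),('red',((H<5)|(H>172))&(S>130)&(V>50),.074)]:
    n2,l,st,ce=cv2.connectedComponentsWithStats(m.astype(np.uint8))
    for i in range(1,n2):
        if st[i,4]>100:
            p=cv2.findContours((l==i).astype(np.uint8),0,1)[0][0]; b=cv2.boxPoints(cv2.minAreaRect(p)); print(n,ce[i].round(),st[i,4],[ray(C,*q,z)[:2].round(4).tolist() for q in b])
E
```

```text
t: 19.95
position: [0.5561, -0.0843, 0.0502]
tcp_rot: [[0.009, 1.0, 0.008], [1.0, -0.009, 0.001], [0.001, 0.008, -1.0]]
wrist_force: [-5.4, -0.1, -1.9]
grip_width: 0.0002
grasp_force: 2.6
or [232. 138.] 1137 [[0.5244, -0.0209], [0.5269, -0.0155], [0.5536, -0.026], [0.5514, -0.0316]]
red [329. 214.] 5591 [[0.5612, -0.0733], [0.5633, -0.0237], [0.5931, -0.0253], [0.594, -0.0754]]
```

The force dropped to the follower's 5.4 N and the lip tip (0.552,-0.03) stands behind the red near face at x of about 0.562. The red rack is held, so I'll go to the button.

```bash
python3 -m jog '[{"ax":0,"ay":0,"az":0,"x":-0.025,"y":0,"z":0,"jaw":0},{"ax":0,"ay":0.015,"az":0,"x":-0.032,"y":0,"z":0,"jaw":0},{"ax":0,"ay":0,"az":0,"x":0,"y":0,"z":0.035,"jaw":0},{"ax":0,"ay":0,"az":0,"x":0,"y":0,"z":0.035,"jaw":0},{"ax":0,"ay":0,"az":0,"x":-0.002,"y":-0.038,"z":0,"jaw":0},{"ax":0,"ay":0,"az":0,"x":-0.002,"y":-0.038,"z":0,"jaw":0},{"ax":0,"ay":0,"az":0,"x":-0.002,"y":-0.038,"z":0,"jaw":0},{"ax":0,"ay":0,"az":0,"x":0,"y":0,"z":0,"jaw":0},{"ax":0,"ay":0,"az":0,"x":0,"y":0,"z":0,"jaw":0}]'; python3 - <<'E'
from h import *
im=grab_frame('top'); C=cam('top')
H,S,V=[cv2.cvtColor(im,cv2.COLOR_RGB2HSV)[...,i].astype(int) for i in range(3)]
for n,m,z in [('or',(H>8)&(H<20)&(S>150)&(V>90),.056),('red',((H<5)|(H>172))&(S>150)&(V>50),.074),('blue',(H>100)&(H<125)&(S>120)&(V>50),.074)]:
    n2,l,st,ce=cv2.connectedComponentsWithStats(m.astype(np.uint8))
    for i in range(1,n2):
        if st[i,4]>20 and 290<ce[i][0]<410 and 100<ce[i][1]<240: print(n,ce[i].round(),st[i],ray(C,*ce[i],z).round(3))
print(read_state()['position'])
a=cv2.resize(im[100:250,170:500],None,fx=2.4,fy=2.4,interpolation=3); save('t11.png',a)
E
```

```text
t: 20.75
position: [0.4967, -0.2011, 0.1216]
tcp_rot: [[0.012, 1.0, 0.001], [1.0, -0.012, -0.001], [-0.001, 0.001, -1.0]]
wrist_force: [0.5, 0.1, -0.5]
grip_width: 0.0006
grasp_force: 0.0
red [327. 186.] [304 180  44  12 296] [ 0.562 -0.092  0.074]
blue [399. 143.] [395 133   9  22 153] [ 0.673 -0.289  0.074]
blue [328. 175.] [303 170  44  10 218] [ 0.59  -0.096  0.074]
[ 0.49621623 -0.19946424  0.12133   ]
```

View pics/t11.png

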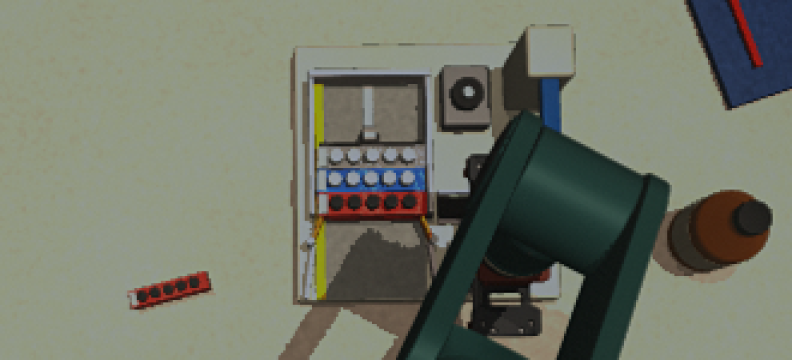

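The picture shows grey, blue and red racks behind the closed lips, red foremost (370,203), with white ends over the rail. Now I'll press the button.

```bash
python3 -m jog '[{"ax":0,"ay":0,"az":0,"x":-0.0025,"y":0,"z":-0.025,"jaw":0},{"ax":0,"ay":0,"az":0,"x":0,"y":0,"z":-0.025,"jaw":0},{"ax":0,"ay":0,"az":0,"x":0,"y":0,"z":-0.006,"jaw":0},{"ax":0,"ay":0,"az":0,"x":0,"y":0,"z":0,"jaw":0}]';python3 -m jog '[{"ax":0,"ay":0,"az":0,"x":0,"y":0,"z":-0.003,"jaw":0},{"ax":0,"ay":0,"az":0,"x":0,"y":0,"z":-0.003,"jaw":0},{"ax":0,"ay":0,"az":0,"x":0,"y":0,"z":0,"jaw":0},{"ax":0,"ay":0,"az":0,"x":0,"y":0,"z":0,"jaw":0}]'
```

```text
t: 21.13
position: [0.4921, -0.1969, 0.0638]
tcp_rot: [[0.008, 1.0, -0.004], [1.0, -0.008, 0.003], [0.003, -0.004, -1.0]]
wrist_force: [-1.1, 0.2, -0.2]
grip_width: 0.0002
grasp_force: 0.0
t: 21.47
position: [0.4943, -0.1988, 0.0602]
tcp_rot: [[0.009, 1.0, 0.001], [1.0, -0.009, -0.0], [-0.0, 0.001, -1.0]]
wrist_force: [-0.8, 2.0, 3.3]
grip_width: 0.0004
grasp_force: 1.6
```

```bash
python3 -m jog '[{"ax":0,"ay":0,"az":0,"x":0,"y":0,"z":-0.002,"jaw":0},{"ax":0,"ay":0,"az":0,"x":0,"y":0,"z":-0.002,"jaw":0},{"ax":0,"ay":0,"az":0,"x":0,"y":0,"z":0,"jaw":0},{"ax":0,"ay":0,"az":0,"x":0,"y":0,"z":0,"jaw":0}]';python3 -m jog '[{"ax":0,"ay":0,"az":0,"x":0,"y":0,"z":-0.002,"jaw":0},{"ax":0,"ay":0,"az":0,"x":0,"y":0,"z":0,"jaw":0},{"ax":0,"ay":0,"az":0,"x":0,"y":0,"z":0,"jaw":0}]'
```

```text
t: 21.8
position: [0.4943, -0.1991, 0.0571]
tcp_rot: [[0.009, 1.0, 0.002], [1.0, -0.009, -0.0], [-0.0, 0.002, -1.0]]
wrist_force: [-2.3, 4.2, 18.1]
grip_width: 0.0005
grasp_force: 9.1
t: 22.05
position: [0.4944, -0.1991, 0.0567]
tcp_rot: [[0.009, 1.0, 0.002], [1.0, -0.009, -0.001], [-0.001, 0.002, -1.0]]
wrist_force: [-6.9, 7.0, 36.3]
grip_width: 0.0005
grasp_force: 18.1
```

The button bottomed out at about 6 mm. I'll lift clear, check the racks and hand in.

```bash
python3 -m jog '[{"ax":0,"ay":0,"az":0,"x":0,"y":0,"z":0.01,"jaw":0},{"ax":0,"ay":0,"az":0,"x":0,"y":0,"z":0.03,"jaw":0},{"ax":0,"ay":0,"az":0,"x":0,"y":0,"z":0.035,"jaw":0},{"ax":0,"ay":0,"az":0,"x":-0.03,"y":0,"z":0.02,"jaw":0},{"ax":0,"ay":0,"az":0,"x":-0.03,"y":0,"z":0.02,"jaw":0},{"ax":0,"ay":0,"az":0,"x":0,"y":0,"z":0,"jaw":0},{"ax":0,"ay":0,"az":0,"x":0,"y":0,"z":0,"jaw":0}]'; python3 - <<'E'
from h import *
im=grab_frame('top'); C=cam('top')
H,S,V=[cv2.cvtColor(im,cv2.COLOR_RGB2HSV)[...,i].astype(int) for i in range(3)]
for n,m in [('red',((H<5)|(H>172))&(S>150)&(V>50)),('blue',(H>100)&(H<125)&(S>120)&(V>50)),('green',(H>45)&(H<80)&(S>120)&(V>50))]:
    n2,l,st,ce=cv2.connectedComponentsWithStats(m.astype(np.uint8))
    for i in range(1,n2):
        if st[i,4]>20 and 290<ce[i][0]<410 and 100<ce[i][1]<240: print(n,st[i],ray(C,*ce[i],.074).round(3))
print(close_job())
E
```

```text
t: 22.63
position: [0.4334, -0.1997, 0.1696]
tcp_rot: [[0.01, 1.0, 0.002], [1.0, -0.01, -0.002], [-0.002, 0.002, -1.0]]
wrist_force: [-0.0, -0.8, -0.5]
grip_width: 0.0006
grasp_force: 0.0
red [304 180  44  11 283] [ 0.562 -0.093  0.074]
blue [395 133  10  46 326] [ 0.64  -0.289  0.074]
blue [303 170  44  10 220] [ 0.59  -0.096  0.074]
green [363 206   6   9  46] [ 0.494 -0.193  0.074]
the job is handed in; nothing more can be done
None
```

The job is handed in at 22.6 s: the blue and red racks are held behind the lips with red foremost and grey at the back, and the start button was pressed to its stop.

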